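Open the paddle-latched lens case and take out the enlarging lens

ROBOT

A 6-joint arm with a two-finger parallel gripper is mounted at the origin on a cart in front of the work surface, level with it; the furniture and walls round the work are solid. World frame = base frame: x ahead of the robot, y to its left, z up, the work surface at z = 0. Lengths are in m, angles in degrees, forces in N, time in s.
With the tool pointing down it reaches from about 0.375 to 0.9 m from the base axis. Payload 3.1 kg.
Tool frame: the origin (TCP) lies midway between the tips of the shut fingers; the grasp point (between the pads) lies 19 mm behind it; z points along the fingers, y is the line along which they close (so a half turn about z gives the same grasp; the last joint's range is limited). The gripper opens to 87 mm and grips with 3 to 60 N. Pads are 19 mm wide; open, the fingers measure 117 mm over their backs; the gripper's body (75 mm by 190 mm) begins 51 mm behind the grasp point.
Start: joints at [58.585, 30.224, 82.088, -0, 67.689, -10.227], TCP at [0.226, 0.583, 0.223] pointing down, gripper open.
Joint ranges: [-176.69, 176.69], [-43.24, 126.21], [12.49, 139.97], [-82, 262], [0, 151.66], [-163.58, 163.58]. Speed limits (degrees/s): [159.86, 159.86, 180, 180, 180, 180].

INTERFACE

Orientations are given as a 3x3 rotation matrix whose columns are the frame's x, y, z axes.
In Python, from rig import read_state, optics, bot gives the robot as it stands. The module is installed in compiled form; this text tells all that it offers.
- The arm moves only by the tool send_rows, never from a script. Its argument "commands" is a list of rows, each a list of 7 numbers: the turn, a rotation vector about the tool's x, y, z in units of 5 degrees (1.0 is 5 degrees), then the shift along the tool's x, y, z in units of 30 mm (1.0 is 30 mm), then the opening, from 0 (shut) to 1 (fully open). In form: [[rx, ry, rz, tx, ty, tz, gripper], ...]. A call has 1 to 20 rows; each row is the pose to reach, as a shift and turn from the pose commanded when the call began, along the tool's axes at that moment; what a row does not reach only later rows make up. A row lasts 1/12 s, in which the tool goes at most 41.7 mm and 7.16 degrees, less where a joint would pass 70% of its speed; a pose out of reach is approached as far as the arm can. A call with a gripper value outside its range is refused whole. The fingers move at their own pace and stop on an object; the grip force is fixed at half the most. Time passes only in rows, so rows that repeat a pose let the fingers close. It gives the time, the measured TCP pose, the force, the opening and the grip force at its end, in the units of the state.
- read_state(): the state, without advancing time (a new reading comes with each control period).
- optics.capture(name): name is "side" or "top" or "wrist"; returns a dict with "image" (384x512x3 uint8, blue, green, red), "intrinsics" (3x3 intrinsics, pixels), "extrinsics" (4x4, takes a point from world to camera coordinates); the wrist camera has in their place "T_tool_cam" (4x4, takes a point from camera to tool coordinates, whose origin is the TCP and whose axes are the flange's). Camera axes: x right, y down, z forward; pixel columns grow to the right and rows downward; lengths in m; the calibration is good to about 2 mm. A picture is of the moment at which its call begins: read the wrist's pose just before it. There is no depth.
- bot.hand_in(): hands the job in; it is judged then, once.
The state is a dict: "time_s": time; "joint_positions": joint angles; "qvel": joint speeds; "tau": joint torques, N m; "position": TCP position; "tcp_rot": TCP orientation; "force": force on the tool from outside, world axes, zero at the start; "moment": the same for the moment, N m; "opening": opening from 0.0 (shut) to 1.0 (fully open); "grasp_force": force on a finger pad.
Only numpy, scipy, OpenCV 4.12 (cv2) and the standard library are available. Lean on these libraries where they do the work, as an engineer would, in place of code of your own. Each camera call takes 0.05 s, during which the arm holds its last target. There are 200 camera calls.

TASK

Pull up the recessed paddle handle in the lid of the grey lens case to trip its latch, raise the lid and leave it standing open about upright. Then lift the enlarging lens out of the case and set it down gently and upright near the middle of the round lens pad, without upsetting the loupe, the film can or the film cassette.

Things in the scene. Friction and masses are not known exactly. Their poses are not given: they have to be found in the camera images.
- case: Grey metal case with steel corners, fixed: 200 deep (its x) x 280 wide (its y), base 85 high, 121 with the lid shut; walls and floor 6 thick. Origin: centre of underside; x points away from the robot, toward the hinge, at yaw 0; z up. Inside stand lens, loupe and film can in any order in a row along its y, about 80 apart, each with 30 mm or more free before and behind it (case x).
- lid (a joint): Lid angle (rad): 0 shut, 1.57 upright, 1.75 at its stop; opens upward about the rear top edge. Lid 200 x 280 x 36 thick, 0.35 kg; its stiff hinge (0.42 N m) keeps it wherever it is left. Shut, it is latched at the front wall: it rises only while the paddle is pulled past about 0.3 rad. Once it is above 0.2 rad the paddle may be let go.
- paddle (a joint): Paddle angle relative to the lid (rad): 0 lying in its dish, 0.6 at its stop. Pivots at the front of the dish; its rear free end is pulled up. Springs back when let go (2 N at the grip at 0, 6.5 N at 0.6). Pulling on near its stop raises the lid. It turns contrary to the lid: its pitch in the world is lid angle minus paddle angle.
- paddle_grip (a point): Middle of the paddle's thick steel free end: 40 wide (case y), 24 long (case x); top 5 above this point and 6 below the lid's top face, underside 10 below it. Pinch it across the 40 mm from above: the black dish leaves 36 mm free on each side; its floor is 20 below this point. When shut, 110 above the worktop and 73 behind the lid's front edge.
- paddle_pivot (a point): Centre of the paddle's pivot axis (along case y), 55 mm in front of paddle_grip, 18 behind the lid's front edge and 25 above the lid's underside; turns with the paddle. Below it, inside the front wall, is the case's catch: a ledge 16 deep, 40 wide, 75 to 83 above the worktop.
- lid_hinge (a point): Middle of the lid's hinge axis (along case y), at the rear top edge of the case base, 85 above the worktop; turns with the lid. Open, a latch tongue sticks out 20 mm from the lid's inner face in its middle, 20 to 40 mm from the front edge.
- lid_front (a point): Middle of the lid's front lower edge, 200 mm from lid_hinge; turns with the lid.
- lens: The enlarging lens: dark grey-black stepped barrel with a bluish glass on top, 48 diameter x 38 high, narrower (36) in its lowest 10; 0.12 kg. Stands upright in the case. Origin: centre of its underside; z up.
- lens_pad: Round blue pad with a black rubber face, 112 diameter, 6 thick, fixed on the worktop to the right of the case. Origin: centre of its underside.
- loupe: Bystander: black film loupe with pale glass, 47 diameter x 42 high, in the case. Origin: centre of underside.
- film_can: Bystander: white film can with black lid, 34 diameter x 56 high, in the case. Origin: centre of underside.
- cassette: Bystander: green and black 35 mm film cassette, 26x33x46 high, standing on the worktop to the right of the lens pad. Origin: centre of underside.
Not all that is in view belongs to the job. Of the things that look like the lens_pad, the larger one is meant.

How it is judged (in metres and radians):
On the way, in this order (a step that is already met when the one before it is completed fails the run):
1. the paddle is pulled up far enough to trip the latch and the lid is coming up with it (value of joint paddle above 0.2 rad and value of joint lid above 0.04 rad), for 0.05 s.
2. the lid stands open, about upright (value of joint lid above 1.25 rad), for 0.2 s.
3. the lens is lifted clear above the case (height (world z) of lens above 0.09 m), for 0.1 s.
At the end, for the whole second after the job is handed in: The lid stands open at 1.25 rad (72 degrees) or more and at rest; the lens stands upright (within 0.15 rad), at rest and released on the pad, its centre within 30 mm of the pad's centre; loupe, film can and cassette still stand (within 0.2 rad) within 30 mm of where they were (value of joint lid above 1.25 rad and velocity of joint lid below 0.05 rad/s and horizontal distance between lens and lens_pad below 0.03 m and height (world z) of lens between 0.003 and 0.012 m and angle between lens's own z axis and vertical below 0.15 rad and linear speed of lens below 0.02 m/s and angle between each of loupe, film_can, cassette's own z axis and vertical below 0.2 rad and distance of each of loupe, film_can, cassette from where it was at the start of the episode below 0.03 m); the robot touches nothing.
It fails at once if the lens falls or is thrown (faster than 0.5 m/s with no finger on it: a drop of more than about 13 mm) (linear speed of lens above 0.5 m/s and contact force between the fingers and lens below 0.05 N).
It fails at once if a bystander is knocked over or moved more than 50 mm (angle between any of loupe, film_can, cassette's own z axis and vertical above 0.6 rad or distance of any of loupe, film_can, cassette from where it was at the start of the episode above 0.05 m).
It also fails if it takes over 70 s, if anything falls off the work surface, if the arm or the gripper's body presses on something with over 40 N, if the wrist force passes 120 N, or if a joint passes its speed limit or range.

## Working session

There is one attempt and no reset: what is moved stays moved. The work goes in short steps, Python scripts to look and compute and a tool call to move; the robot and the scene stay as the last step left them, time stands still between calls to the robot, and variables do not carry over. Pictures are saved under pics/ and viewed, at most 10 in all, crops included, and the job is handed in when it is done.

Besides the shell and the picture viewer there is one more tool, called after "Emit:" as name(argument=value, ...) on one line, values as JSON. send_rows: Moves the arm, as the interface text tells. Its arguments: {"type":"object","properties":{"commands":{"type":"array","items":{"type":"array","items":{"type":"number"}}}},"required":["commands"]}

```bash
mkdir -p pics; cat > h.py <<'E'
import numpy as np, cv2
from rig import read_state, optics, bot
def cap(n,save=None):
    s=read_state(); c=optics.capture(n); K=np.array(c["intrinsics"])
    if n=="wrist":
        T=np.eye(4);T[:3,:3]=s["tcp_rot"];T[:3,3]=s["position"];W=T@np.array(c["T_tool_cam"])
    else: W=np.linalg.inv(np.array(c["extrinsics"]))
    if save: cv2.imwrite("pics/"+save,c["image"])
    return c["image"],K,W
def ray(K,W,u,v):
    d=W[:3,:3]@np.linalg.inv(K)@[u,v,1.]; return W[:3,3],d/np.linalg.norm(d)
def onz(K,W,u,v,z):
    o,d=ray(K,W,u,v); return o+d*(z-o[2])/d[2]
def proj(K,W,p):
    q=K@(np.linalg.inv(W)@np.r_[p,1])[:3]; return q[:2]/q[2]
def delta(target,z=None):
    s=read_state(); R=np.array(s["tcp_rot"]); return R.T@(np.array(target)-s["position"])/0.03
E
python3 - <<'E'
from h import *
a=cap("top","top0.png");b=cap("side","side0.png")
cv2.imwrite("pics/both0.png",cv2.resize(np.vstack([a[0],b[0]]),(400,600)) )
s=read_state();print(s["position"],s["tcp_rot"],s["opening"],s["force"])
for x in(a,b):print(x[1],x[2].round(3))
E
```

```text
[0.22551155 0.58217046 0.22164578] [[-9.32409445e-01  3.61402199e-01 -1.03838335e-03]
 [ 3.61403532e-01  9.32407882e-01 -1.74029584e-03]
 [ 3.39250078e-04 -1.99794369e-03 -9.99997947e-01]] 0.9961815998023059 [-0.01400122  0.64633182 -0.03584557]
[[445.37517535   0.         260.65424494]
 [  0.         445.37517535 194.08344894]
 [  0.           0.           1.        ]] [[-0.016 -0.997  0.078  0.446]
 [-1.     0.017  0.012 -0.12 ]
 [-0.014 -0.078 -0.997  1.43 ]
 [ 0.     0.     0.     1.   ]]
[[364.49357345   0.         248.53224864]
 [  0.         364.49357345 189.02987282]
 [  0.           0.           1.        ]] [[ 0.261 -0.594  0.761 -0.175]
 [-0.965 -0.151  0.213 -0.342]
 [-0.011 -0.79  -0.613  0.675]
 [ 0.     0.     0.     1.   ]]
```

View pics/top0.png

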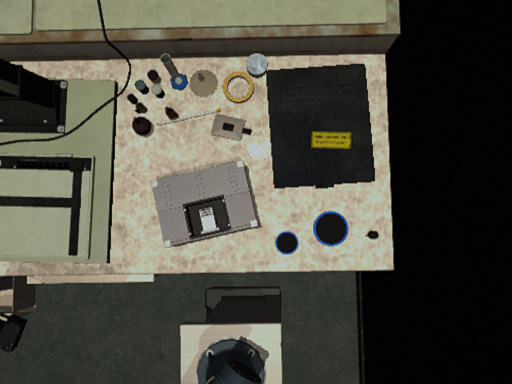

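View pics/side0.png

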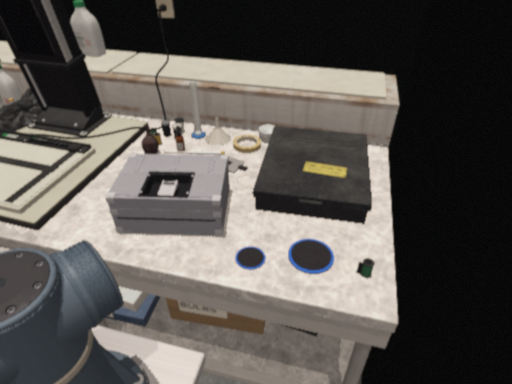

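The top view shows the case at about (205,204) with its paddle at (208,220). There are two blue-rimmed round pads: the small one at (287,243) and the large one at (331,229). The cassette is at (373,235). The larger pad at (331,229) fits the description, since it should be 112 mm across. I'll measure it and confirm in a crop.

```bash
python3 - <<'E'
from h import *
im,K,W=cap("top"); hsv=cv2.cvtColor(im,cv2.COLOR_BGR2HSV)
m=cv2.inRange(hsv,(100,120,60),(130,255,255)); m[:190]=0;m[270:]=0
for c in cv2.findContours(m,0,2)[0]:
    if cv2.contourArea(c)<100: continue
    (u,v),r=cv2.minEnclosingCircle(c); p=onz(K,W,u,v,.006); print("pad",u,v,p.round(4),"diam",2*np.linalg.norm(onz(K,W,u+r,v,.006)-p))
# lid: grey low saturation incl. dish
roi=np.zeros(im.shape[:2],np.uint8); roi[150:255,140:268]=255
m=cv2.inRange(hsv,(0,0,0),(180,45,165))&roi
m2=cv2.morphologyEx(m,cv2.MORPH_CLOSE,np.ones((7,7)));m2=cv2.morphologyEx(m2,cv2.MORPH_OPEN,np.ones((9,9)))
c=max(cv2.findContours(m2,0,2)[0],key=cv2.contourArea); R=cv2.minAreaRect(c);b=cv2.boxPoints(R)
P=np.array([onz(K,W,*q,.121) for q in b]);print(R,P.round(4),np.linalg.norm(np.diff(P,axis=0),axis=1),P.mean(0))
# dish + paddle
g=im.max(2); d=((g<55)*255).astype(np.uint8)&roi; c=max(cv2.findContours(d,0,2)[0],key=cv2.contourArea)
d2=cv2.minAreaRect(c);print("dish",d2, onz(K,W,*d2[0],.115))
v=im.copy();cv2.drawContours(v,[b.astype(int)],0,(0,0,255),1)
a=cv2.resize(v[150:260,140:270],None,fx=5,fy=5,interpolation=cv2.INTER_CUBIC)[:550]
a2=cv2.resize(im[200:260,268:388],(650,325)) 
cv2.imwrite("pics/crop1.png",np.hstack([cv2.resize(a,(400,338)),cv2.resize(a2,(400,338))]))
s=cap("side")
E
```

```text
pad 286.41741943359375 242.31039428710938 [ 0.4019 -0.1816  0.006 ] diam 0.07159829838715692
pad 330.4545593261719 228.27272033691406 [ 0.4441 -0.3225  0.006 ] diam 0.10968533548930837
((204.82928466796875, 203.30088806152344), (72.10376739501953, 99.08716583251953), 77.69197845458984) [[ 0.5998  0.2277  0.121 ]
 [ 0.6577 -0.0605  0.121 ]
 [ 0.4484 -0.1027  0.121 ]
 [ 0.3914  0.1818  0.121 ]] [0.29398926 0.21350762 0.29025531] [0.52434133 0.06156812 0.121     ]
dish ((206.63555908203125, 216.6964569091797), (35.50369644165039, 41.53178787231445), 77.19573211669922) [0.48427858 0.0572233  0.115     ]
```

View pics/crop1.png

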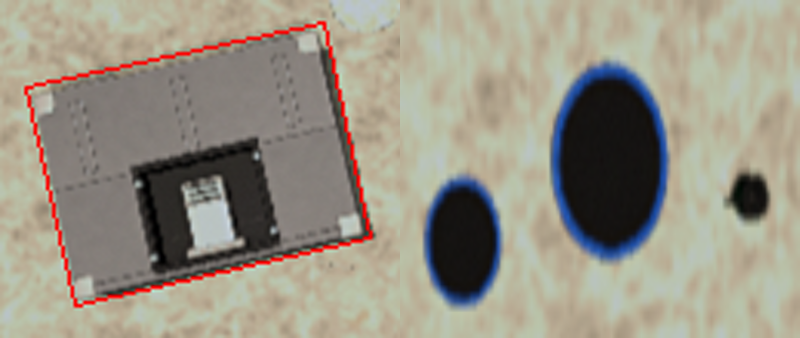

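The enlarged crop confirms it. The large pad measures 110 mm across at world (0.444,-0.322), the small one is only 72 mm, and the cassette is to the right of the large pad. The case yaw is about 11.4°, and the paddle's ribbed free end is near pixel (205.6,211). Next I'll look from above with the wrist camera.

```bash
python3 - <<'E'
from h import *
_,K,W=cap("top"); print(onz(K,W,205.6,211,.115)); print(delta([.46,.06,.36]))
E
```

```text
[0.50116867 0.06017591 0.115     ]
[-13.57571103 -13.42164175  -4.58722235]
```

Emit:
send_rows(commands=[[0,0,0,0,0,-4.6,0.69],[0,0,0,0,0,-4.6,0.69],[0,0,0,0,0,-4.6,0.69],[0,0,0,0,0,-4.6,0.69],[0,0,-6.5,-13.6,-13.4,-4.6,0.69],[0,0,-6.5,-13.6,-13.4,-4.6,0.69],[0,0,-6.5,-13.6,-13.4,-4.6,0.69],[0,0,-6.5,-13.6,-13.4,-4.6,0.69],[0,0,-6.5,-13.6,-13.4,-4.6,0.69],[0,0,-6.5,-13.6,-13.4,-4.6,0.69],[0,0,-6.5,-13.6,-13.4,-4.6,0.69],[0,0,-6.5,-13.6,-13.4,-4.6,0.69],[0,0,-6.5,-13.6,-13.4,-4.6,0.69],[0,0,-6.5,-13.6,-13.4,-4.6,0.69],[0,0,-6.5,-13.6,-13.4,-4.6,0.69],[0,0,-6.5,-13.6,-13.4,-4.6,0.69],[0,0,-6.5,-13.6,-13.4,-4.6,0.69],[0,0,-6.5,-13.6,-13.4,-4.6,0.69],[0,0,-6.5,-13.6,-13.4,-4.6,0.69],[0,0,-6.5,-13.6,-13.4,-4.6,0.69]])

```text
time_s: 1.92
position: [0.4615, 0.0587, 0.3603]
tcp_rot: [[-0.981, -0.192, -0.001], [-0.192, 0.981, 0.0], [0.001, 0.0, -1.0]]
force: [-0.6, 0.5, 0.1]
opening: 0.693
grasp_force: 0.0
```

```bash
python3 - <<'E'
from h import *
im,K,W=cap("wrist","w1.png");s=read_state();print(s["time_s"],s["position"],np.round(s["tcp_rot"],3),s["opening"]);print(K,W.round(3)); print(proj(K,W,[.501,.06,.115]))
E
```

```text
1.9667 [0.46076099 0.06003298 0.3602463 ] [[-0.981 -0.194 -0.001]
 [-0.194  0.981  0.001]
 [ 0.001  0.001 -1.   ]] 0.688630380656662
[[331.42261006   0.         249.98116444]
 [  0.         331.42261006 187.52428257]
 [  0.           0.           1.        ]] [[-0.191  0.953  0.234  0.399]
 [ 0.982  0.186  0.047  0.047]
 [ 0.001  0.239 -0.971  0.523]
 [ 0.     0.     0.     1.   ]]
[244.37181535 189.60896604]
```

View pics/w1.png

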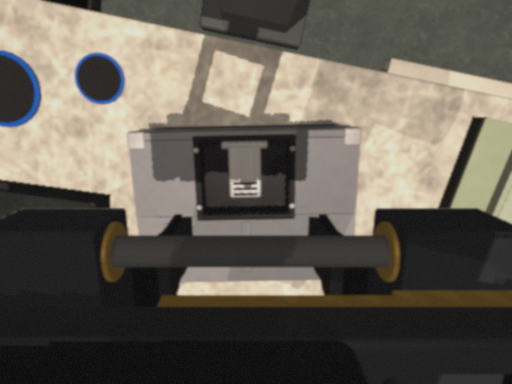

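The wrist view has image-up pointing toward the robot. The paddle runs from its pivot at (247,143) to its ribbed free end at about (245,197). The lid's front corners are at (131,131) and (358,128).

```bash
python3 - <<'E'
from h import *
im,K,W=cap("wrist")
a=onz(K,W,131,131,.121);b=onz(K,W,358,128,.121);print(a,b,np.linalg.norm(a-b),np.degrees(np.arctan2(*(b-a)[[1,0]])))
g=im[135:215,195:298].max(2); 
for v in range(140,204,4): 
    r=im[v,195:298].max(1); w=np.where(r>75)[0]+195; w=w[(w>205)&(w<285)]; print(v,w.min() if len(w) else 0,w.max() if len(w) else 0, im[v,245])
e=onz(K,W,245,198,.115);print("end",e)
E
```

```text
[ 0.45379082 -0.0855017   0.121     ] [0.39773769 0.18026615 0.121     ] 0.2716146257139848 101.9097125199402
140 0 0 [37 36 39]
144 220 265 [105 112 119]
148 221 264 [103 111 118]
152 227 258 [106 114 121]
156 227 258 [105 112 121]
160 227 258 [106 113 121]
164 227 259 [106 112 121]
168 227 259 [106 113 121]
172 227 259 [107 114 120]
176 227 259 [106 113 121]
180 227 260 [101 108 116]
184 227 260 [68 74 77]
188 227 260 [124 134 143]
192 227 260 [181 193 207]
196 227 260 [143 154 165]
200 0 0 [53 55 61]
end [0.510802   0.06444823 0.115     ]
```

Emit:
send_rows(commands=[[0,0,0,-1.27,-0.23,1,0.69],[0,0,0,-1.27,-0.23,2,0.69],[0,0,0,-1.27,-0.23,3,0.69],[0,0,0,-1.27,-0.23,4,0.69],[0,0,0,-1.27,-0.23,5,0.69],[0,0,0,-1.27,-0.23,6,0.69],[0,0,0,-1.27,-0.23,7,0.69],[0,0,0,-1.27,-0.23,7.5,0.69],[0,0,0,-1.27,-0.23,8,0.69],[0,0,0,-1.27,-0.23,8.3,0.69],[0,0,0,-1.27,-0.23,8.6,0.69],[0,0,0,-1.27,-0.23,8.8,0.69],[0,0,0,-1.27,-0.23,8.8,0.69],[0,0,0,-1.27,-0.23,8.8,0.69]])

```text
time_s: 3.18
position: [0.4999, 0.0615, 0.0969]
tcp_rot: [[-0.98, -0.197, 0.001], [-0.197, 0.98, -0.0], [-0.001, -0.0, -1.0]]
force: [-0.3, 0.3, -0.6]
opening: 0.688
grasp_force: 0.0
```

Emit:
send_rows(commands=[[0,0,0,0,0,0,0],[0,0,0,0,0,0,0],[0,0,0,0,0,0,0],[0,0,0,0,0,0,0],[0,0,0,0,0,0,0],[0,0,0,0,0,0,0]])

```text
time_s: 3.68
position: [0.5005, 0.0597, 0.097]
tcp_rot: [[-0.98, -0.197, 0.002], [-0.197, 0.98, -0.002], [-0.001, -0.003, -1.0]]
force: [0.5, -5.0, 0.3]
opening: 0.453
grasp_force: 30.0
```

Emit:
send_rows(commands=[[0,0,0,0.02,0,-0.27,0],[0,0,0,0.08,0,-0.54,0],[0,0,0,0.18,0,-0.8,0],[0,0,0,0.32,0,-1.03,0],[0,0,0,0.25,0,-1.18,0],[0,0,0,0.18,0,-1.33,0],[0,0,0,0.11,0,-1.48,0],[0,0,0,0.05,0,-1.62,0],[0,0,0,-0.05,0,-1.76,0],[0,0,0,-0.14,0,-1.9,0],[0,0,0,-0.14,0,-1.9,0]])

```text
time_s: 4.6
position: [0.5043, 0.0603, 0.1538]
tcp_rot: [[-0.98, -0.198, 0.0], [-0.198, 0.98, -0.003], [0.0, -0.003, -1.0]]
force: [1.7, -5.2, -2.2]
opening: 0.456
grasp_force: 30.0
```

```bash
python3 - <<'E'
from h import *
cap("side","s1.png")
E
```

```text
(no output)
```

View pics/s1.png

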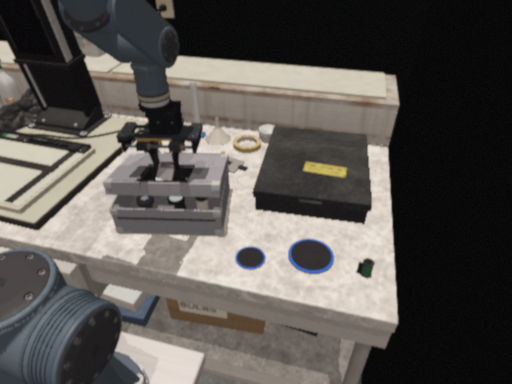

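The lid has come up to about 0.2 rad with the paddle. In the gap the case contents show at about (145,200), (176,201) and (200,203). I'll keep raising it along the arc.

Emit:
send_rows(commands=[[0,0,0,-0.15,0,-0.2,0],[0,0,0,-0.3,0,-0.4,0],[0,0,0,-0.47,0,-0.58,0],[0,0,0,-0.63,0,-0.76,0],[0,0.25,0,-0.8,0,-0.92,0],[0,0.5,0,-0.97,0,-1.08,0],[0,0.75,0,-1.15,0,-1.23,0],[0,1,0,-1.33,0,-1.38,0],[0,1.25,0,-1.53,0,-1.5,0],[0,1.5,0,-1.73,0,-1.62,0],[0,1.75,0,-1.94,0,-1.73,0],[0,2,0,-2.15,0,-1.84,0],[0,2.25,0,-2.37,0,-1.92,0],[0,2.5,0,-2.59,0,-2.0,0],[0,2.75,0,-2.81,0,-2.07,0],[0,3,0,-3.04,0,-2.13,0],[0,3,0,-3.04,0,-2.13,0]])

```text
time_s: 6.07
position: [0.5915, 0.079, 0.217]
tcp_rot: [[-0.945, -0.197, -0.261], [-0.189, 0.98, -0.053], [0.266, -0.001, -0.964]]
force: [-2.9, -1.8, 0.6]
opening: 0.452
grasp_force: 30.0
```

```bash
python3 - <<'E'
from h import *
cap("side","s2.png")
E
```

```text
(no output)
```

View pics/s2.png

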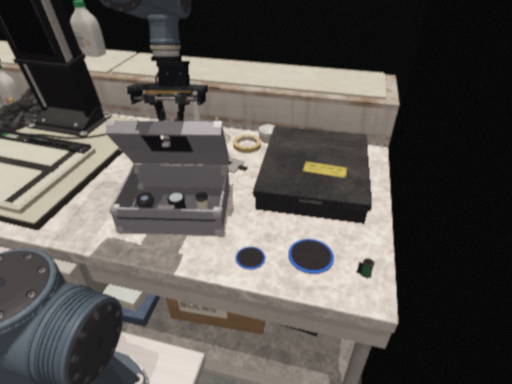

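The lid stands at about 1.0 rad. The three contents are visible at (145,200), (176,199) and (201,200).

Emit:
send_rows(commands=[[0,0.25,0,-0.22,0,-0.1,0],[0,0.5,0,-0.44,0,-0.2,0],[0,0.75,0,-0.66,0,-0.28,0],[0,1,0,-0.87,0,-0.34,0],[0,1.25,0,-1.1,0,-0.39,0],[0,1.5,0,-1.33,0,-0.44,0],[0,1.75,0,-1.56,0,-0.47,0],[0,2,0,-1.79,0,-0.49,0],[0,2.1,0,-1.97,0,-0.5,0],[0,2.2,0,-2.15,0,-0.5,0],[0,2.3,0,-2.33,0,-0.49,0],[0,2.4,0,-2.5,0,-0.48,0],[0,2.4,0,-2.5,0,-0.48,0],[0,2.4,0,-2.5,0,-0.48,0]])

```text
time_s: 7.28
position: [0.6687, 0.0954, 0.2112]
tcp_rot: [[-0.874, -0.196, -0.444], [-0.176, 0.981, -0.088], [0.452, 0.001, -0.892]]
force: [-1.0, 1.6, 0.4]
opening: 0.456
grasp_force: 30.0
```

```bash
python3 - <<'E'
from h import *
cap("side","s3.png")
E
```

```text
(no output)
```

View pics/s3.png

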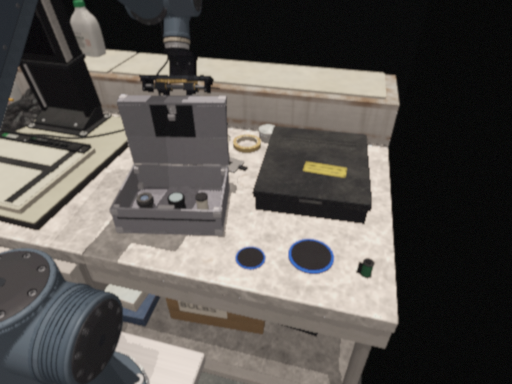

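The lid is now about upright. I'll release the paddle and back off along the tool axis.

Emit:
send_rows(commands=[[0,0,0,0,0,0,0.69],[0,0,0,0,0,0,0.69],[0,0,0,0,0,0,0.69],[0,0,0,0,0,0,0.69],[0,0,0,0,0,-0.5,0.69],[0,0,0,0,0,-1,0.69],[0,0,0,0,0,-2,0.69],[0,0,0,0,0,-3,0.69],[0,0,0,0,0,-4,0.69],[0,0,0,0,0,-5,0.69],[0,0,0,0,0,-6,0.69],[0,0,0,0,0,-6,0.69]])

```text
time_s: 8.33
position: [0.7514, 0.1109, 0.3785]
tcp_rot: [[-0.881, -0.196, -0.431], [-0.175, 0.981, -0.089], [0.44, -0.003, -0.898]]
force: [0.5, 0.8, 1.2]
opening: 0.688
grasp_force: 0.0
```

```bash
python3 - <<'E'
from h import *
im,K,W=cap("side")
# lid front corner tops: find lid top edge near u 120..230
P0=np.array([.4258,.0474]) # lid front mid (top edge)
cx=np.array([.980,.199]);cy=np.array([-.199,.980]); hinge=P0+.2*cx; print("hinge",hinge)
# predicted lid_front corner pixels per angle
for th in (1.3,1.4,1.5,1.6):
    q=[]
    for s in(-.14,.14):
        p=np.r_[hinge-.2*np.cos(th)*cx+s*cy,.085+.2*np.sin(th)]; q.append(proj(K,W,p).round(1))
    print(th,q)
g=cv2.cvtColor(im,cv2.COLOR_BGR2GRAY)
for u in (140,215): print(u,[(v,int(g[v,u])) for v in range(86,108)])
print(read_state()["position"])
cv2.imwrite("pics/s4.png",np.hstack([cv2.resize(im[80:240,100:240],(525,600))]))
E
```

```text
hinge [0.6218 0.0872]
1.3 [array([221.4, 112.6]), array([109.5, 110.5])]
1.4 [array([222.2, 107.5]), array([111.9, 105.5])]
1.5 [array([223.1, 103.1]), array([114.5, 101.3])]
1.6 [array([224. ,  99.7]), array([117.1,  97.9])]
140 [(86, 130), (87, 129), (88, 127), (89, 127), (90, 126), (91, 126), (92, 125), (93, 124), (94, 128), (95, 137), (96, 146), (97, 149), (98, 149), (99, 149), (100, 142), (101, 122), (102, 96), (103, 83), (104, 80), (105, 78), (106, 79), (107, 80)]
215 [(86, 127), (87, 99), (88, 78), (89, 86), (90, 92), (91, 102), (92, 116), (93, 125), (94, 128), (95, 134), (96, 153), (97, 167), (98, 171), (99, 171), (100, 171), (101, 167), (102, 145), (103, 108), (104, 92), (105, 94), (106, 93), (107, 87)]
[0.75029359 0.1108394  0.37561132]
```

View pics/s4.png

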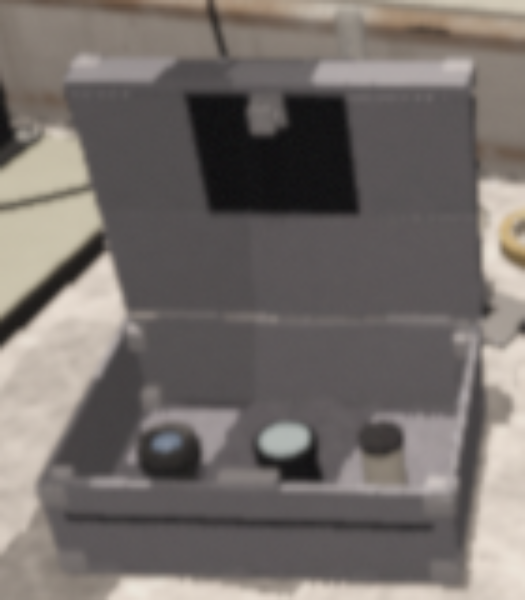

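The inner lower edge of the lid sits near v=102, which gives a lid angle of about 1.5 rad. In the crop, from the left:
- **Lens:** (168,450), with bluish glass on a dark stepped barrel.
- **Loupe:** (287,440), with pale glass on a black body.
- **Film can:** (381,440).

The lens is the left one. I'll move above it with the tool vertical.

Emit:
send_rows(commands=[[0,0,0,0,0,-0.5,0.69],[0,-0.5,0,0.8,0.3,0.0,0.69],[0,-1.5,0,2,0.7,0.7,0.69],[0,-2.5,0,3.2,1.1,1.4,0.69],[0,-3.5,0,4.4,1.5,2.1,0.69],[0,-4.5,0,5.6,1.9,2.9,0.69],[0,-5.2,0,6.8,2.3,3.7,0.69],[0,-5.2,0,7.88,2.72,4.4,0.69],[0,-5.2,0,7.88,2.72,4.4,0.69],[0,-5.2,0,7.88,2.72,4.4,0.69],[0,-5.2,0,7.88,2.72,4.4,0.69]])

```text
time_s: 9.3
position: [0.4585, 0.1383, 0.3606]
tcp_rot: [[-0.98, -0.197, -0.024], [-0.197, 0.98, -0.003], [0.024, 0.001, -1.0]]
force: [-0.8, -0.1, -0.8]
opening: 0.693
grasp_force: 0.0
```

```bash
python3 - <<'E'
from h import *
im,K,W=cap("wrist","w2.png")
s=read_state();print(s["position"],np.round(s["tcp_rot"],3)); print(proj(K,W,[.508,.146,.044]))
E
```

```text
[0.46249104 0.13796986 0.36128409] [[-0.98  -0.197 -0.019]
 [-0.197  0.98  -0.004]
 [ 0.02   0.    -1.   ]]
[247.63897438 190.1235801 ]
```

View pics/w2.png

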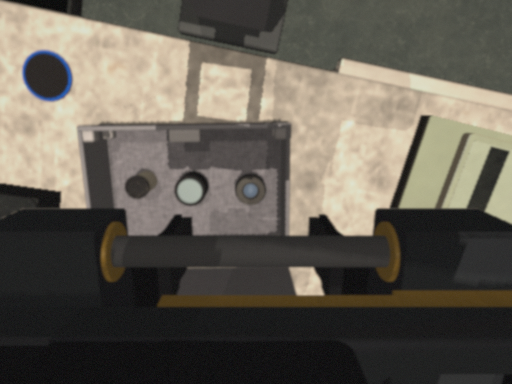

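In the wrist view the lens is at (250,189), with bluish glass. The loupe is at (191,189) and the film can at (141,183).

```bash
python3 - <<'E'
from h import *
im,K,W=cap("wrist"); hsv=cv2.cvtColor(im,cv2.COLOR_BGR2HSV)
roi=np.zeros(im.shape[:2],np.uint8);roi[165:206,228:274]=255
b=im.astype(int); m=((b[...,0]-b[...,2]>15)*255).astype(np.uint8)&roi
M=cv2.moments(m,True);u,v=M["m10"]/M["m00"],M["m01"]/M["m00"];print("glass",u,v,M["m00"],onz(K,W,u,v,.044).round(4))
d=((im.max(2)<78)*255).astype(np.uint8)&roi|m
c=max(cv2.findContours(d,0,2)[0],key=cv2.contourArea);(u,v),r=cv2.minEnclosingCircle(c)
p=onz(K,W,u,v,.038);print("barrel",u,v,r,p.round(4),2*np.linalg.norm(onz(K,W,u+r,v,.038)-p), cv2.boundingRect(c))
s=read_state();print(s["position"],delta([p[0],p[1],.1]))
print(im[189,225:275].max(1))
print(im[165:206,250].max(1))
E
```

```text
glass 251.16129032258064 186.3951612903226 124.0 [0.5071 0.1496 0.044 ]
barrel 251.5 181.5 15.182326316833496 [0.5009 0.149  0.038 ] 0.04554770278476313 (237, 167, 30, 20)
[0.46508997 0.13778978 0.36170158] [-1.39386162  0.13182723  8.70059593]
[138 141 142 141 141 143 144 145 147 148 136 108  88  91  95  97  96  92
  82  82 104 116 123 127 131 134 135 134 131 129 126 119 101  79  71  81
  87  91  91  88  80  88 106 117 121 121 121 120 120 119]
[ 86  84  81  78  63  46  39  41  47  51  57  69  82  85  89 110 129 138
 140 142 143 145 145 140 134 128 123 113  95  72  72  83  88  87  87  95
 106 115 123 125 125]
```

```bash
python3 - <<'E'
from h import *
for i in range(4): cap("top")
s=read_state();print(s["position"],np.round(s["tcp_rot"],4),delta([.507,.1495,.12]),delta([.507,.1495,.020]),s["qvel"])
E
```

```text
[0.46801026 0.13751284 0.36167329] [[-9.806e-01 -1.955e-01 -1.680e-02]
 [-1.955e-01  9.807e-01 -3.500e-03]
 [ 1.720e-02 -1.000e-04 -9.999e-01]] [-1.49081302  0.13867115  8.0313478 ] [-1.54804549  0.13904586 11.36418974] [-0.06447035  0.30990907 -0.24811284  0.08146391  0.3044429   0.0161255 ]
```

Emit:
send_rows(commands=[[0,-0.2,0,-1.49,0.14,1,0.69],[0,-0.2,0,-1.49,0.14,2,0.69],[0,-0.2,0,-1.49,0.14,3.2,0.69],[0,-0.2,0,-1.49,0.14,4.4,0.69],[0,-0.2,0,-1.49,0.14,5.6,0.69],[0,-0.2,0,-1.49,0.14,6.8,0.69],[0,-0.2,0,-1.49,0.14,8,0.69],[0,-0.2,0,-1.49,0.14,8,0.69],[0,-0.2,0,-1.49,0.14,8,0.69],[0,-0.2,0,-1.49,0.14,8,0.69],[0,-0.2,0,-1.49,0.14,8,0.69],[0,-0.2,0,-1.49,0.14,8,0.69]])

```text
time_s: 10.6
position: [0.5076, 0.15, 0.1237]
tcp_rot: [[-0.981, -0.196, 0.005], [-0.196, 0.981, 0.0], [-0.005, -0.001, -1.0]]
force: [-0.6, 0.3, -0.3]
opening: 0.689
grasp_force: 0.0
```

```bash
python3 - <<'E'
from h import *
im,K,W=cap("wrist","w3.png")
s=read_state();print(s["position"],np.round(s["tcp_rot"],3),delta([.507,.1495,.020])); print(proj(K,W,[.507,.1495,.044]))
E
```

```text
[0.50724879 0.15001623 0.12348506] [[-0.981 -0.196  0.005]
 [-0.196  0.981  0.   ]
 [-0.005 -0.001 -1.   ]] [ 0.02766247 -0.01329296  3.44941826]
[248.72816867 191.77375113]
```

View pics/w3.png

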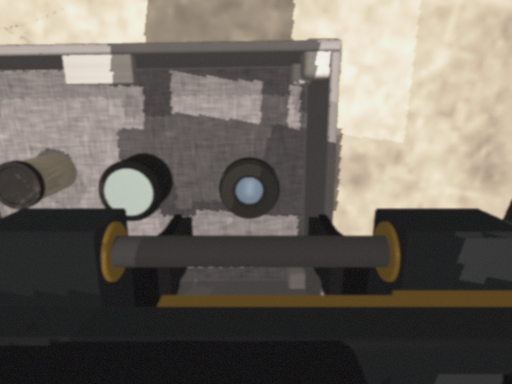

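The lens ring spans u 219–279 with the glass at (249,190), within about 1 mm of the prediction at (248.7,191.8). The loupe at (129,190) is clear of the fingers. I'll descend and grip.

Emit:
send_rows(commands=[[0,0,0,0.05,0,0.8,0.69],[0,0,0,0.05,0,1.5,0.69],[0,0,0,0.05,0,2.1,0.69],[0,0,0,0.05,0,2.6,0.69],[0,0,0,0.05,0,3,0.69],[0,0,0,0.05,0,3.3,0.69],[0,0,0,0.05,0,3.4,0.69],[0,0,0,0.05,0,3.4,0.69],[0,0,0,0.05,0,3.4,0.69]])

```text
time_s: 11.4
position: [0.5061, 0.1483, 0.0204]
tcp_rot: [[-0.98, -0.197, 0.004], [-0.197, 0.98, -0.001], [-0.003, -0.002, -1.0]]
force: [0.8, -6.7, -2.4]
opening: 0.691
grasp_force: 3.0
```

Emit:
send_rows(commands=[[0,0,0,0,0,0,0],[0,0,0,0,0,0,0],[0,0,0,0,0,0,0],[0,0,0,0,0,0,0],[0,0,0,0,0,0,0],[0,0,0,0,0,0,0]])

```text
time_s: 11.9
position: [0.5048, 0.1496, 0.02]
tcp_rot: [[-0.981, -0.197, 0.002], [-0.197, 0.981, -0.0], [-0.001, -0.0, -1.0]]
force: [-0.5, -2.3, 5.0]
opening: 0.499
grasp_force: 30.0
```

The grip closed on the top ring (43.4 mm; the ring measured 43.6 mm in the picture). Now I'll lift it.

Emit:
send_rows(commands=[[0,0,0,0,0,-0.1,0],[0,0,0,0,0,-0.3,0],[0,0,0,0,0,-0.6,0],[0,0,0,0,0,-1,0],[0,0,0,0,0,-1.6,0],[0,0,0,0,0,-2.3,0],[0,0,0,0,0,-3,0],[0,0,0,0,0,-3.7,0],[0,0,0,0,0,-4.4,0],[0,0,0,0,0,-5,0],[0,0,0,0,0,-5,0],[0,0,0,0,0,-5,0],[0,0,0,0,0,-5,0]])

```text
time_s: 12.98
position: [0.5032, 0.1496, 0.1686]
tcp_rot: [[-0.981, -0.196, -0.002], [-0.196, 0.981, -0.0], [0.002, 0.0, -1.0]]
force: [-0.2, 0.4, -2.6]
opening: 0.504
grasp_force: 30.0
```

```bash
python3 - <<'E'
from h import *
im,K,W=cap("side"); s=read_state();print(s["position"],s["opening"],s["grasp_force"],delta([.444,-.3225,.17]))
t,K2,W2=cap("top")
cv2.imwrite("pics/s5.png",np.hstack([cv2.resize(im[60:280,90:390],(460,337)),cv2.resize(t[140:270,140:270],(337,337))]))
E
```

```text
[0.50293935 0.14952236 0.16816247] 0.5009189626895361 29.999664802998865 [  5.01378328 -15.04273775  -0.05317933]
```

View pics/s5.png

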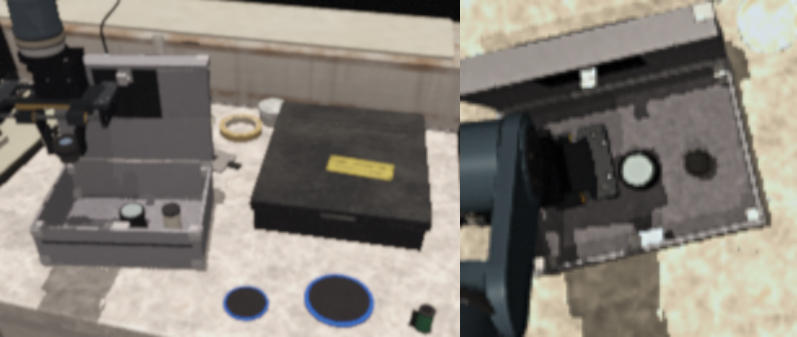

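The picture shows the lens held upright above the case, with the loupe and film can still standing. I'll carry it to the large pad.

Emit:
send_rows(commands=[[0,0,0,0.1,-0.3,0,0],[0,0,0,0.3,-0.9,0,0],[0,0,0,0.6,-1.8,0,0],[0,0,0,0.95,-2.8,0,0],[0,0,0,1.3,-3.8,0,0],[0,0,0,1.63,-4.9,0,0],[0,0,0,2,-6,0,0],[0,0,0,2.37,-7.1,0,0],[0,0,0,2.73,-8.2,0,0],[0,0,0,3.1,-9.3,0,0],[0,0,0,3.47,-10.4,0,0],[0,0,0,3.83,-11.5,0,0],[0,0,0,4.17,-12.5,0,0],[0,0,0,4.47,-13.4,0,0],[0,0,0,4.7,-14.1,0,0],[0,0,0,4.87,-14.6,0,0],[0,0,0,4.97,-14.9,0,0],[0,0,0,5.02,-15.04,0,0],[0,0,0,5.02,-15.04,0,0],[0,0,0,5.02,-15.04,0,0]])

```text
time_s: 14.75
position: [0.4448, -0.3211, 0.169]
tcp_rot: [[-0.98, -0.197, -0.001], [-0.197, 0.98, 0.002], [0.001, 0.002, -1.0]]
force: [0.2, 0.4, -1.5]
opening: 0.503
grasp_force: 30.0
```

```bash
python3 - <<'E'
from h import *
s=read_state();print(s["position"],np.round(s["tcp_rot"],3),s["opening"],s["grasp_force"],delta([.443,-.3225,.024]))
E
```

```text
[ 0.44475157 -0.32113249  0.16897052] [[-0.98  -0.197 -0.001]
 [-0.197  0.98   0.002]
 [ 0.001  0.002 -1.   ]] 0.502509607771017 29.999745469537913 [ 0.06358533 -0.04154977  4.83232143]
```

Emit:
send_rows(commands=[[0,0,0,0.05,0,0.5,0],[0,0,0,0.05,0,1.2,0],[0,0,0,0.05,0,2,0],[0,0,0,0.05,0,2.8,0],[0,0,0,0.05,0,3.5,0],[0,0,0,0.05,0,4.1,0],[0,0,0,0.05,0,4.5,0],[0,0,0,0.05,0,4.75,0],[0,0,0,0.05,0,4.83,0],[0,0,0,0.05,0,4.83,0],[0,0,0,0.05,0,4.83,0],[0,0,0,0.05,0,4.83,0]])

```text
time_s: 15.75
position: [0.4441, -0.323, 0.0254]
tcp_rot: [[-0.98, -0.197, 0.001], [-0.197, 0.98, -0.001], [-0.001, -0.002, -1.0]]
force: [0.1, -0.3, -0.9]
opening: 0.502
grasp_force: 30.0
```

Emit:
send_rows(commands=[[0,0,0,0,0,0.03,0],[0,0,0,0,0,0.06,0],[0,0,0,0,0,0.09,0],[0,0,0,0,0,0.09,0],[0,0,0,0,0,0.09,0]])

```text
time_s: 16.17
position: [0.4435, -0.3228, 0.0217]
tcp_rot: [[-0.981, -0.196, 0.0], [-0.196, 0.981, -0.0], [-0.0, -0.0, -1.0]]
force: [-0.9, 0.1, -2.1]
opening: 0.503
grasp_force: 30.0
```

Emit:
send_rows(commands=[[0,0,0,0,0,0.02,0],[0,0,0,0,0,0.04,0],[0,0,0,0,0,0.05,0],[0,0,0,0,0,0.05,0],[0,0,0,0,0,0.05,0]])

```text
time_s: 16.58
position: [0.4435, -0.3227, 0.0201]
tcp_rot: [[-0.981, -0.196, -0.0], [-0.196, 0.981, 0.0], [0.0, 0.0, -1.0]]
force: [-0.3, 0.2, -1.9]
opening: 0.506
grasp_force: 30.0
```

Emit:
send_rows(commands=[[0,0,0,0,0,0.02,0],[0,0,0,0,0,0.04,0],[0,0,0,0,0,0.04,0],[0,0,0,0,0,0.04,0]])

```text
time_s: 16.92
position: [0.4435, -0.3227, 0.02]
tcp_rot: [[-0.981, -0.196, 0.0], [-0.196, 0.981, -0.0], [-0.0, -0.0, -1.0]]
force: [-1.6, 0.8, 6.8]
opening: 0.502
grasp_force: 30.0
```

Contact: Fz rose to +6.8 N. I'll release and back off straight up.

Emit:
send_rows(commands=[[0,0,0,0,0,-0.02,0.55],[0,0,0,0,0,-0.02,0.6],[0,0,0,0,0,-0.02,0.69],[0,0,0,0,0,-0.02,0.69],[0,0,0,0,0,-0.02,0.69],[0,0,0,0,0,-0.2,0.69],[0,0,0,0,0,-0.5,0.69],[0,0,0,0,0,-1,0.69],[0,0,0,0,0,-2,0.69],[0,0,0,0,0,-3,0.69],[0,0,0,0,0,-4,0.69],[0,0,0,0,0,-5,0.69],[0,0,0,1,0,-6,0.69],[0,0,0,1,0,-6,0.69],[0,0,0,1,0,-6,0.69],[0,0,0,1,0,-6,0.69],[0,0,0,1,0,-6,0.69]])

```text
time_s: 18.33
position: [0.4139, -0.3279, 0.1982]
tcp_rot: [[-0.981, -0.196, -0.001], [-0.196, 0.981, 0.002], [0.001, 0.002, -1.0]]
force: [0.1, 0.3, 1.1]
opening: 0.688
grasp_force: 0.0
```

```bash
python3 - <<'E'
from h import *
im,K,W=cap("wrist"); s=read_state();print(s["position"],s["force"])
print("pad exp px",proj(K,W,[.444,-.3225,.006]),"lens top exp",proj(K,W,[.444,-.3225,.044]))
b=im.astype(int)
m=((b[...,0]-b[...,2]>15)*255).astype(np.uint8); m[206:]=0
for c in cv2.findContours(m,0,2)[0]:
    if cv2.contourArea(c)>40:
        (u,v),r=cv2.minEnclosingCircle(c);print(round(u),round(v),round(r,1),cv2.contourArea(c),onz(K,W,u,v,.044).round(4),onz(K,W,u,v,.006).round(4))
# side lid check & cassette
im2,K2,W2=cap("side");g=cv2.cvtColor(im2,cv2.COLOR_BGR2GRAY)
print([(v,int(g[v,215])) for v in range(96,108)])
# side: lens upper glass
h=cv2.cvtColor(im2,cv2.COLOR_BGR2HSV);m=cv2.inRange(h,(95,50,40),(130,255,255));m[:210]=0;m[285:]=0;m[:,:220]=0;m[:,345:]=0
for c in cv2.findContours(m,1,2)[0]:
    if cv2.contourArea(c)>5: print(cv2.boundingRect(c),cv2.contourArea(c))
print(proj(K2,W2,[.444,-.3225,.044]))
E
```

```text
[ 0.41395531 -0.32781419  0.19782588] [ 0.221468   -0.08901322  0.17902934]
pad exp px [248.5074031  193.97440727] lens top exp [248.44221306 203.81855211]
248 202 9.8 156.0 [ 0.4426 -0.3227  0.044 ] [ 0.4536 -0.3206  0.006 ]
381 181 34.4 718.5 [ 0.3963 -0.1999  0.044 ] [ 0.4017 -0.1831  0.006 ]
248 194 49.9 1116.0 [ 0.4338 -0.3255  0.044 ] [ 0.4437 -0.3237  0.006 ]
[(96, 154), (97, 169), (98, 174), (99, 173), (100, 174), (101, 169), (102, 147), (103, 110), (104, 93), (105, 95), (106, 94), (107, 89)]
(237, 248, 27, 19) 355.0
(236, 247, 29, 23) 490.0
(289, 239, 45, 35) 312.5
[311.52621781 243.36923016]
```

The lens is standing within about 2 mm of the pad centre, the lid hasn't moved, and the arm is clear. I'll hand in.

```bash
python3 -c "
from rig import bot; print(bot.hand_in())"
```

```text
the job is handed in; nothing more can be done
None
```

I handed the job in at about 18 s: the lid is open at about 1.5 rad and the lens stands on the large pad about 2 mm from its centre. Loupe, film can and cassette were standing in my last views of them, but I did not re-measure them at the end, `hand_in` gave no verdict, and I viewed 11 pictures against the limit of 10.

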